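# Show the red-lidded spice jar to the date camera

### The job

Pull the spice drawer all the way out to its stop, pick out the jar with the red lid and show its base to the small camera on the stand: keep it in the air, lying level in line with the lens, its base squarely facing the lens, centred and about 8 cm in front of it. Finish while still holding the jar there; leave the drawer open with the other two jars lying in it, do not touch the camera or its stand, and leave the mug and the white pot where they are.

Things in the scene. Friction and masses are not known exactly. Their poses are not given: they have to be found in the camera images.
- spice_unit_drawer0 (a joint): How far the drawer is pulled out, in m: 0 shut, 0.1416 at its stop. It slides freely with slight friction (about 1 N plus 4 N per m/s) and stays where it is left. Starts shut.
- spice_unit: Low one-drawer spice unit, fixed to the worktop: pale wood with a white drawer front, 210 deep (x) x 320 wide (y) x 92 high. Origin: centre of its underside on the worktop; its own -x is the front, toward which the drawer slides; z up. It stands turned 0.05 to 0.27 rad toward the robot.
- spice_unit_drawer0_handle (a point): Middle of the drawer's dark steel bar handle, moving with the drawer: a level round bar 11 mm thick and 120 long along the unit's y, its axis 35 mm in front of the drawer front, 54 mm above the worktop (38 mm below the unit's top). Free from above between its stems (51 mm either side of the middle). Axes as the unit's.
- drawer_floor (a point): Centre of the drawer's inner floor, 22 mm above the worktop, moving with the drawer; axes as the unit's. Inside 165 (x) x 278 (y), walls 48 mm above it (front 58). Jars lie along x at y = -85, 0, +85 mm, bases at x = +30, axes 26 to 31 mm above it, on pairs of 8 mm rods hidden under the jar (outer edges 17 mm from its axis). At the stop the unit's body begins at x = +53.
- red_jar: Jar with the RED lid, the one to show: a spice jar on its side, body 46 mm square with bevelled edges, a flat side down, lid 45 mm across, 97 long, 0.11 kg (varies by 0.8 to 1.3). Origin: centre of its base; own +z runs along the jar to the lid (top at z = 97 mm). Starts level on two rubber rods in the drawer, parallel to its travel, lid toward the robot; which of the three places varies.
- green_jar: Jar with the GREEN lid, to be left alone: a spice jar on its side, body 44 mm and lid 45 mm across, 105 long, 0.11 kg. Origin: centre of its base; own +z runs along the jar to the lid (top at z = 105 mm). Starts level on two rubber rods in the drawer, parallel to its travel, lid toward the robot; which of the three places varies.
- brown_jar: Jar with the DARK BROWN lid, to be left alone: a spice jar on its side, body 42 mm and lid 43 mm across, 96 long, 0.11 kg. Origin: centre of its base; own +z runs along the jar to the lid (top at z = 96 mm). Starts level on two rubber rods in the drawer, parallel to its travel, lid toward the robot; which of the three places varies.
- red_jar_lid (a point): Centre of the top of the red jar's lid, 97 mm from the base along its axis.
- lens (a point): Centre of the camera's front lens, 135 to 185 mm above the worktop (differs from start to start). Axes: the camera looks level along this frame's -x, y is sideways, z up. The camera: white rounded box 40 x 60 (wide) x 46 high with a black 38 mm lens barrel in front; it is clamped on the stand's column. Its front looks leftward (+y), more or less turned toward the robot.
- camera_stand: Fixed stand of the camera: dark round foot 90 mm across, aluminium column 14 mm thick and 230 high. Origin: centre of the foot on the worktop; own -x is the direction of view; the column stands at +22 mm x, the lens at -35 mm x.
- dotted_mug: Bystander: white mug with dark dots, 82 x 114 x 91 high, upright; origin at the centre of its underside.
- white_pot: Bystander: low round white pot with a lid, 90 mm across, 32 high, standing on the back half of the spice unit's top; origin at the centre of its underside.

How it is judged:
By the outcome, as a careful person would: the job done as asked, in the order asked, and still so for the second after the job is handed in, while the arm keeps its last pose, push and grip.
It also fails if it takes over 58 s, if anything falls off the work surface, if the arm or the gripper's body presses on something with over 40 N, if the wrist force passes 120 N, or if a joint passes its speed limit or range.

### The arm

A 6-joint arm with a two-finger parallel gripper is mounted at the origin on a cart in front of the work surface, level with it; the furniture and walls round the work are solid. World frame = base frame: x ahead of the robot, y to its left, z up, the work surface at z = 0. Lengths are in m, angles in rad, forces in N, time in s.
With the tool pointing down it reaches from about 0.375 to 0.925 m from the base axis. Payload 5.7 kg.
Tool frame: the origin (TCP) lies midway between the tips of the shut fingers; the grasp point (between the pads) lies 19 mm behind it; z points along the fingers, y is the line along which they close (so a half turn about z gives the same grasp; the last joint's range is limited). The gripper opens to 88 mm and grips with 3 to 60 N. Pads are 20 mm wide; open, the fingers measure 115 mm over their backs; the gripper's body (75 mm by 178 mm) begins 61 mm behind the grasp point.
Start: joints at [1.023, 0.359, 1.51, -0, 1.272, -0.115], TCP at [0.252, 0.545, 0.223] pointing down, gripper open.
Joint ranges: [-2.97, 2.97], [-1.01, 2.36], [0.21, 2.38], [-0.96, 4.11], [0.2, 2.71], [-2.98, 2.98]. Speed limits (rad/s): [2.39, 2.39, 3.14, 3.14, 3.14, 3.14].

### API

Orientations are given as a unit quaternion [w, x, y, z].
In Python, from cell import manip, cams, ticket, status gives the robot as it stands. Calls block until the motion is done:
- manip.reach(position, orientation): joint-space move of the TCP to a pose.
- manip.move_straight(position, max_speed=0.15, orientation=None): straight line of the TCP; orientation=None keeps the orientation; max_speed is the mean speed in m/s.
- manip.move_joints(angles): joint-space move.
- manip.gripper_to(opening, f_grip=None): finger opening in m; f_grip is the grip in N (None keeps the last); returns when the fingers have stopped.
- manip.hold(seconds).
- manip.solve_ik(position, orientation): joint angles nearest the present ones, or None.
- cams.capture(name): name is "scene" or "top" or "wrist"; returns a dict with "img" (420x560x3 uint8, blue, green, red), "fx", "fy", "cx", "cy" (pixels), "origin" and "orientation" of the camera in the world. Camera axes: x right, y down, z forward; pixel columns grow to the right and rows downward; lengths in m; the calibration is good to about 2 mm. The wrist camera is an equidistant fisheye: a pixel r from the principal point sees the ray r / f radians off the axis. A picture is of the moment at which its call begins. There is no depth.
A pose or a line that the arm cannot do raises manip.Unreachable and nothing moves.
- ticket.close_job(): hands the job in; it is judged then, once.
Readings, each from a call of its own:
- status.current_t(): time.
- status.current_q(): joint angles.
- status.current_dq(): joint speeds.
- status.current_joint_efforts(): joint torques, N m.
- status.current_ee_pos(): TCP position.
- status.current_tool_rot(): TCP orientation.
- status.current_ft_force(): force on the tool from outside, world axes, zero at the start.
- status.current_ft_torque(): the same for the moment, N m.
- status.current_finger_gap(): finger opening in m.
- status.current_finger_force(): force on a finger pad.
Only numpy, scipy, OpenCV 4.12 (cv2) and the standard library are available. Lean on these libraries where they do the work, as an engineer would, in place of code of your own. Each camera call takes 0.05 s, during which the arm holds its last target. There are 200 camera calls.

## Working session

There is one attempt and no reset: what is moved stays moved. The work goes in short steps, each a Python script; the robot and the scene stay as the last script left them, time stands still between calls to the robot, and variables do not carry over. Pictures are saved under pics/ and viewed, at most 10 in all, crops included, and the job is handed in when it is done.

```bash
ls; mkdir -p pics
cat > h.py <<'E'
import numpy as np, cv2
from scipy.spatial.transform import Rotation as R
from cell import manip, cams, ticket, status
def rot(q): return R.from_quat([q[1],q[2],q[3],q[0]])
def quat(r):
    q=r.as_quat(); return [q[3],q[0],q[1],q[2]]
def ray(c,u,v,fish=False):
    x,y=(u-c["cx"])/c["fx"],(v-c["cy"])/c["fy"]
    if fish:
        r=np.hypot(x,y); s=np.sin(r)/max(r,1e-9); d=np.array([x*s,y*s,np.cos(r)])
    else: d=np.array([x,y,1.]); d/=np.linalg.norm(d)
    return np.array(c["origin"]),rot(c["orientation"]).apply(d)
def onplane(c,u,v,z,fish=False):
    o,d=ray(c,u,v,fish); return o+d*(z-o[2])/d[2]
def cross(rays):
    A=np.zeros((3,3));b=np.zeros(3)
    for o,d in rays:
        P=np.eye(3)-np.outer(d,d);A+=P;b+=P@o
    p=np.linalg.solve(A,b)
    return p,[np.linalg.norm(np.cross(p-o,d)) for o,d in rays]
def toolR(z,y):
    z=np.array(z,float);z/=np.linalg.norm(z);y=np.array(y,float);y-=z*(y@z);y/=np.linalg.norm(y)
    return R.from_matrix(np.column_stack([np.cross(y,z),y,z]))
E
python3 - <<'E'
from h import *
ims=[]
for n in["scene","top"]:
    c=cams.capture(n); print(n,{k:np.round(v,4).tolist() for k,v in c.items() if k!="img"})
    cv2.imwrite(f"pics/{n}0.png",c["img"])
c=cams.capture("wrist");print({k:np.round(v,4).tolist() for k,v in c.items() if k!="img"});cv2.imwrite("pics/wrist0.png",c["img"])
print(status.current_t(),status.current_tool_rot())
E
```

```text
pics
scene {'fx': 500.4228, 'fy': 500.4228, 'cx': 274.2912, 'cy': 207.5346, 'origin': [0.1285, -0.5235, 0.7096], 'orientation': [-0.4502, 0.849, -0.2399, 0.1375]}
top {'fx': 486.1418, 'fy': 486.1418, 'cx': 275.0296, 'cy': 203.9616, 'origin': [0.4912, 0.191, 1.2913], 'orientation': [0.03, -0.6968, 0.7162, -0.0253]}
{'fx': 325.1923, 'fy': 325.1923, 'cx': 281.8591, 'cy': 215.464, 'origin': [0.1838, 0.5752, 0.3835], 'orientation': [0.1165, 0.8341, 0.5341, 0.0737]}
0.15 [-2.39009383e-04  2.14717167e-01  9.76676018e-01 -6.61461928e-04]
```

View pics/scene0.png

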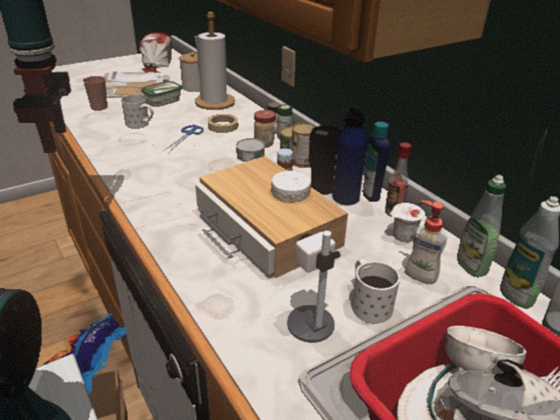

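View pics/top0.png

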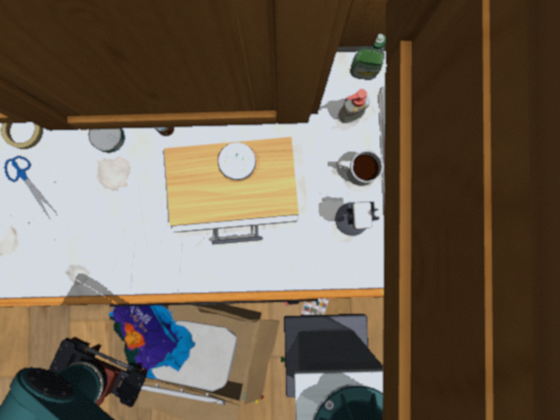

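The scene view shows the closed unit (top corners at about (200,185), (272,245), (345,212), the last partly hidden), the handle at about (220,240), the camera box at (318,248) and its foot at (310,322). In the top view, the wood top has corners (164,147), (293,138), (298,215) and (170,228). The handle runs from (213,240) to (262,238), and the camera is near (360,214). I'll enlarge both to get better pixels.

Run:
```python
from h import *
s=cv2.imread("pics/scene0.png");t=cv2.imread("pics/top0.png")
a=cv2.resize(s[220:345,190:350],None,fx=5,fy=5,interpolation=cv2.INTER_CUBIC)[:,:800][:600]
cv2.imwrite("pics/sc.png",cv2.resize(s[225:345,190:350],(800,600),interpolation=cv2.INTER_CUBIC))
cv2.imwrite("pics/tc.png",cv2.resize(t[130:250,200:400],(800,480),interpolation=cv2.INTER_CUBIC))
c=cams.capture("top")
# wood top quad
hsv=cv2.cvtColor(c["img"],cv2.COLOR_BGR2HSV)
m=cv2.inRange(hsv,(8,70,120),(28,255,255));m[:132]=0;m[235:]=0;m[:,:150]=0;m[:,310:]=0
cn=max(cv2.findContours(m,0,2)[0],key=cv2.contourArea)
hull=cv2.convexHull(cn);q=cv2.approxPolyDP(hull,6,True)[:,0]
r=cv2.minAreaRect(cn);print(q.tolist(),r)
P=[onplane(c,u,v,.092) for u,v in q];print(np.round(P,4).tolist())
print([round(float(np.linalg.norm(P[i]-P[i-1])),4) for i in range(len(P))])
for u,v in[(213,240),(262,238)]:print(onplane(c,u,v,.054))
print(onplane(c,362,213,.16))
```

```text
[[290, 137], [297, 214], [170, 224], [166, 148]] ((230.16690063476562, 181.05255126953125), (77.62258911132812, 128.82960510253906), 84.85211181640625)
[[0.7522, 0.1558, 0.092], [0.559, 0.1442, 0.092], [0.5429, 0.4585, 0.092], [0.7333, 0.4666, 0.092]]
[0.3114, 0.1936, 0.3148, 0.1906]
[0.50086909 0.35803385 0.054     ]
[0.502553   0.23341992 0.054     ]
[ 0.5532928 -0.0044117  0.16     ]
```

View pics/sc.png

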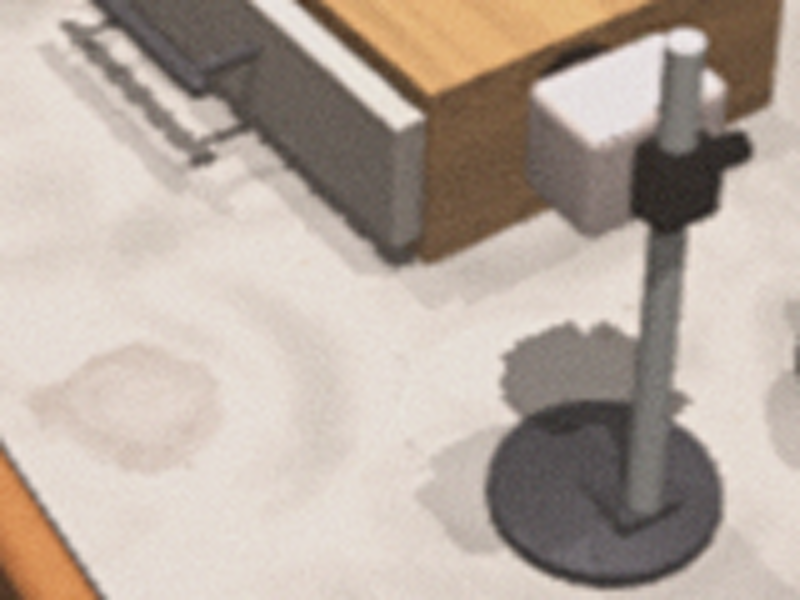

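View pics/tc.png

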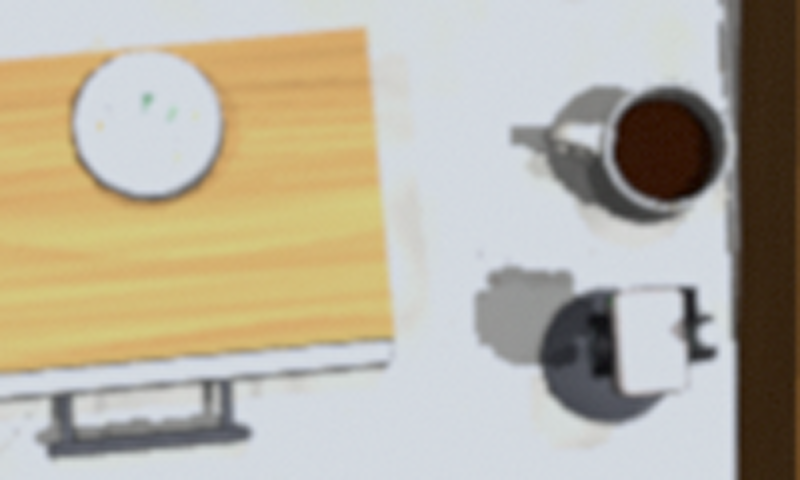

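The first crop shows the camera box from behind, with the bar's near end at scene ≈(231,242). In the second crop, the bar ends are at top ≈(211,241) and (262.5,238), and the lens barrel points left (+y), just robot-ward. Next I'll find how the wrist camera sits on the tool and check IK for the planned poses.

Run:
```python
from h import *
c=cams.capture("wrist");p=status.current_ee_pos();r=rot(status.current_tool_rot())
print("cam in tool",r.inv().apply(np.array(c["origin"])-p));M=(r.inv()*rot(c["orientation"])).as_matrix();print(M.round(3))
s=cams.capture("scene");t=cams.capture("top")
print("handle R end",cross([ray(s,231,242),ray(t,262.2,238.5)]))
print("foot",onplane(t,200+605/4,130+358/4,0),onplane(s,190+604/5,225+490/5,0))
# camera box top rectangle corners in top view at guessed top height; near rear-top corner in scene
print("boxtopfrontcorner", cross([ray(s,190+597/5,225+145/5),ray(t,200+620/4,130+395/4)]))
print("box rear corner", cross([ray(s,190+535/5,225+92/5),ray(t,200+620/4,130+395/4)]))
ux=np.array([np.cos(.054),np.sin(.054),0]);uy=np.array([-ux[1],ux[0],0]);dn=[0,0,-1]
for sg in(1,-1):
  for nm,pp,rr in[("handle",[.5,.295,.1],toolR(dn,sg*ux)),("open",[.36,.285,.1],toolR(dn,sg*ux)),("jar",[.47,.29,.05],toolR(dn,sg*uy)),("show",[.55,.16,.14],toolR(dn,sg*np.array([1,0,0]))),("lookL",[.45,.27,.25],toolR([0,-.5,-1],[sg,0,0]))]:
    try: q=manip.solve_ik(pp,quat(rr))
    except Exception as e: q=e
    print(sg,nm,None if q is None else np.round(q,2))
```

```text
cam in tool [ 0.07438992 -0.00042289 -0.16142756]
[[ 0.001 -0.962 -0.273]
 [ 1.     0.001  0.   ]
 [ 0.    -0.273  0.962]]
handle R end (array([0.50382481, 0.23150445, 0.05763925]), [np.float64(0.0028973344065757996), np.float64(0.00289733440657584)])
foot [ 0.54558344 -0.00284643  0.        ] [ 5.52034932e-01 -1.92271151e-03 -1.11022302e-16]
boxtopfrontcorner (array([0.52777666, 0.00768007, 0.17064784]), [np.float64(0.013038441265090137), np.float64(0.013038441265090054)])
box rear corner (array([0.51914063, 0.01655114, 0.19157797]), [np.float64(0.003210353629219217), np.float64(0.003210353629219155)])
1 handle [ 0.41  0.47  1.68 -0.    0.99  0.36]
1 open [ 0.52  0.32  1.95 -0.    0.87  0.47]
1 jar [ 0.43  0.5   1.78 -0.    0.85 -1.2 ]
1 show [ 0.16  0.41  1.66 -0.    1.07  0.16]
1 lookL [ 0.67  0.41  1.46 -0.36  1.57  0.72]
-1 handle [ 0.41  0.47  1.68 -0.    0.99 -2.78]
-1 open [ 0.52  0.32  1.95 -0.    0.87 -2.68]
-1 jar [ 0.43  0.5   1.78 -0.    0.85  1.94]
-1 show [ 0.16  0.41  1.66 -0.    1.07 -2.98]
-1 lookL [ 0.67  0.41  1.46 -0.36  1.57 -2.42]
```

Run:
```python
from h import *
import pickle
q=quat(toolR([0,-.5,-1],[1,0,0])); o=[]
for i,p in enumerate([[.42,.31,.25],[.53,.24,.21]]):
    manip.reach(p,q);manip.hold(.2);c=cams.capture("wrist");o.append(c)
pickle.dump(o,open("look.pkl","wb"))
a=[cv2.resize(c["img"],(400,300)) for c in o]
for i,c in enumerate(o):cv2.imwrite(f"pics/look{i}.png",c["img"])
cv2.imwrite("pics/look.png",np.hstack([o[0]["img"][:, :400],o[1]["img"][:,:400]]) )
print(status.current_t())
```

```text
2.55
```

View pics/look.png

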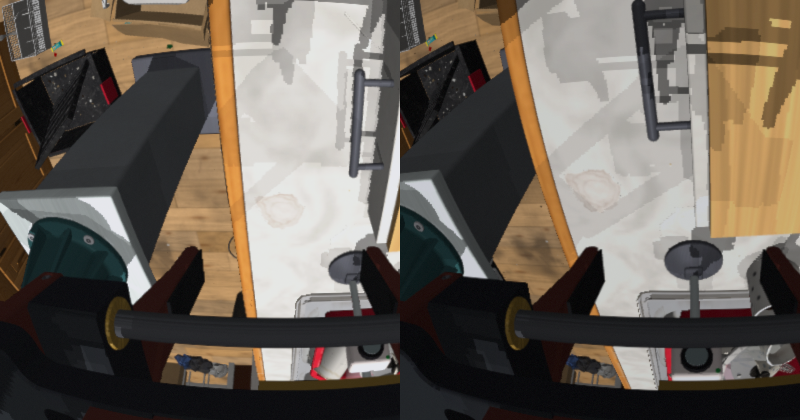

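The two wrist views (second one offset 400 px in the montage) show the handle bar at A (358,70)–(353,175) and B (≈238,2)–(252,137). The lens ring is at about A (373,352) and B (295,357). I'll zoom in on the lens and segment it.

Run:
```python
from h import *
import pickle
o=pickle.load(open("look.pkl","rb"))
x=[(345,322),(267,327)]
cv2.imwrite("pics/lens.png",np.hstack([cv2.resize(c["img"][v:v+60,u:u+60],(400,400),interpolation=cv2.INTER_CUBIC) for c,(u,v) in zip(o,x)]))
e=[cross([ray(o[0],*a,True),ray(o[1],*b,True)]) for a,b in[((358,70),(238,2)),((353,175),(252,137)),((373,352),(295,357)),((346,266),(293,260))]]
for k in e:print(np.round(k[0],4),np.round(k[1],4))
for c,(u,v) in zip(o,[(346,266),(293,260)]):print("foot",onplane(c,u,v,0,True))
```

```text
[0.4948 0.358  0.048 ] [0. 0.]
[0.5023 0.2364 0.0579] [0.0002 0.0002]
[0.5445 0.0412 0.1843] [0.0037 0.0037]
[ 0.5501 -0.0589 -0.0441] [0.0005 0.0005]
foot [ 0.53581537 -0.00280945  0.        ]
foot [ 0.54753646 -0.00655349  0.        ]
```

View pics/lens.png

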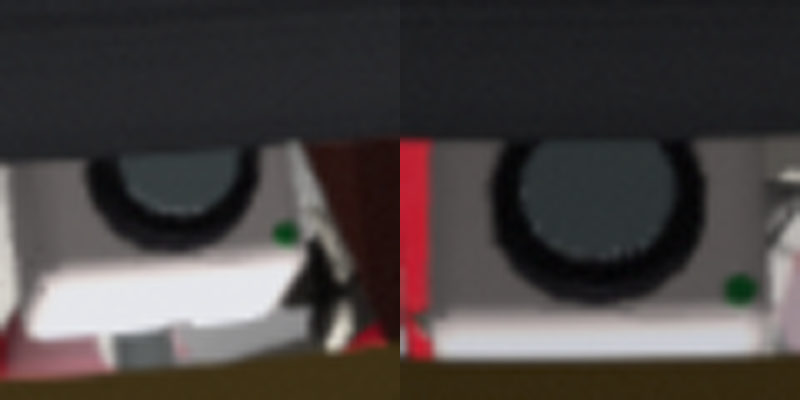

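Run:
```python
from h import *
import pickle
q=quat(toolR([0,-.8,-.6],[1,0,0])); o=[]
for p in [[.55,.25,.27],[.45,.21,.27]]:
    try: manip.reach(p,q);manip.hold(.2);o.append(cams.capture("wrist"))
    except manip.Unreachable as e: print("unreach",p)
pickle.dump(o,open("look2.pkl","wb"))
if o:
  cv2.imwrite("pics/look2.png",cv2.resize(np.hstack([c["img"] for c in o]),None,fx=800/560/len(o),fy=800/560/len(o)))
th=.052;ux=np.array([np.cos(th),np.sin(th),0]);qd=quat(toolR([0,0,-1],ux))
h=np.array([.4995,.296,0])
manip.reach([.4995,.296,.15],qd);manip.gripper_to(.031,15)
c=cams.capture("wrist");cv2.imwrite("pics/pre.png",c["img"])
manip.move_straight([.4995,.296,.037],.12)
print(status.current_ft_force());manip.gripper_to(0,15);print("gap",status.current_finger_gap(),status.current_t(),status.current_ft_force())
```

```text
[0.00176467 0.7826626  0.27929665]
gap 0.010440011135879095 7.3417 [-4.10966422  1.32281609  5.78700106]
```

View pics/look2.png

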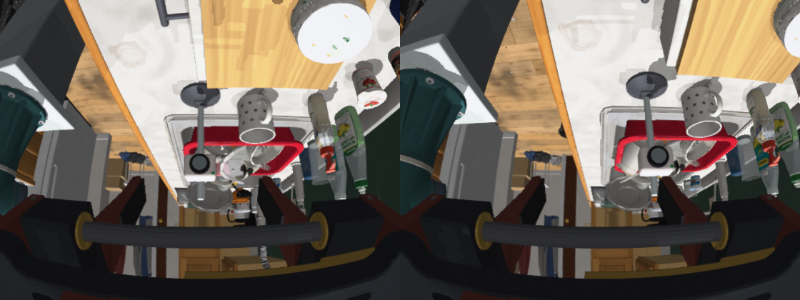

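The bar is gripped (gap 10.4 mm). The lens is clear in both new views, at about A (279,225) and B (360,220). Now I'll segment the lens and pull the drawer.

Run:
```python
from h import *
import pickle
o=pickle.load(open("look2.pkl","rb"));rs=[];gs=[];fr=[]
for c,(u,v) in zip(o,[(279,225),(360,220)]):
    g=cv2.cvtColor(c["img"],cv2.COLOR_BGR2GRAY);m=np.zeros_like(g);w=22
    m[v-w:v+w,u-w:u+w]=(g[v-w:v+w,u-w:u+w]<85)*255
    cn=max(cv2.findContours(m,0,2)[0],key=cv2.contourArea);e=cv2.fitEllipse(cv2.convexHull(cn));print("lens",e)
    rs.append(ray(c,*e[0],True))
    f=np.zeros_like(g);a,b=u-5,v-100;f[b-35:b+35,a-40:a+40]=(g[b-35:b+35,a-40:a+40]<95)*255
    cn=max(cv2.findContours(f,0,2)[0],key=cv2.contourArea);e2=cv2.fitEllipse(cv2.convexHull(cn));print("foot",e2,onplane(c,*e2[0],.004,True))
cv2.imwrite("pics/lensA.png",np.hstack([cv2.resize(c["img"][v-40:v+20,u-40:u+40],(400,300),interpolation=cv2.INTER_CUBIC) for c,(u,v) in zip(o,[(279,225),(360,220)])]))
print("lens",cross(rs))
th=.052;ux=np.array([np.cos(th),np.sin(th),0]);p0=status.current_ee_pos();f0=status.current_ft_force()
manip.move_straight(p0-.136*ux,.12)
for d in np.arange(.138,.149,.0015):
    manip.move_straight(p0-d*ux,.05);manip.hold(.05);f=status.current_ft_force();print(round(d,4),np.round(f-f0,1),np.round(status.current_ee_pos(),4))
    if (f-f0)@ux>12:break
print(status.current_t())
c=cams.capture("top");cv2.imwrite("pics/top1.png",c["img"])
c=cams.capture("scene");cv2.imwrite("pics/scene1.png",c["img"])
```

```text
lens ((277.1302185058594, 224.93121337890625), (29.678482055664062, 38.930694580078125), 155.8389129638672)
foot ((280.2772216796875, 132.48233032226562), (34.896358489990234, 54.38130187988281), 90.58518981933594) [5.47926348e-01 1.98129238e-04 4.00000000e-03]
lens ((361.68408203125, 216.7472381591797), (30.834251403808594, 36.02273941040039), 21.69923973083496)
foot ((345.00469970703125, 118.74070739746094), (37.561153411865234, 57.22975158691406), 83.82030487060547) [0.54645918 0.00074027 0.004     ]
lens (array([0.54452859, 0.03754749, 0.17360199]), [np.float64(0.0014738900070490983), np.float64(0.0014738900070490463)])
0.138 [ 4.6 -8.6  0.1] [0.3592 0.2874 0.0374]
0.1395 [ 4.3 -8.7  0.1] [0.3579 0.2873 0.0374]
0.141 [  7.4 -10.   -1.4] [0.3574 0.2873 0.0374]
0.1425 [ 10.5 -12.1  -6.9] [0.3574 0.2873 0.0374]
0.144 [ 16.5 -13.8 -10.5] [0.3574 0.2874 0.0375]
10.1333
```

View pics/lensA.png

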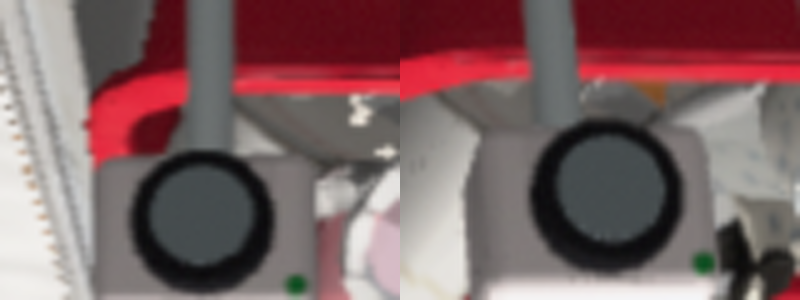

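The drawer hit its stop (TCP x stalled at 0.3574). In the zoomed crop, the lens centre reads A ≈(279.4,228.8), B ≈(361.6,218.5). The ellipse fits were spoiled by the dark background. Next: compute lens position and yaw, let go of the handle and look at the jars.

Run:
```python
from h import *
import pickle
o=pickle.load(open("look2.pkl","rb"))
L,e=cross([ray(o[0],279.4,228.8,True),ray(o[1],361.6,218.5,True)]);print("lens",L.round(4),np.round(e,4))
def cyl(px):
    A=[];b=[]
    for c,(u,v) in zip(o,px):
        p,d=ray(c,u,v,True);n=np.array([-d[1],d[0]]);n/=np.linalg.norm(n);A.append(n);b.append(n@p[:2])
    return np.linalg.solve(A,b)
col=cyl([(281.2,213),(351.6,200)]);print("column",col.round(4),"dist",np.linalg.norm(col-L[:2]),"yawdir",(L[:2]-col)/np.linalg.norm(col-L[:2]))
t=cams.capture("top");B=np.array([onplane(t,200+u/4,130+v/4,L[2]+.023) for u,v in[(612,292),(685,290),(690,388),(620,395)]]);print(B.round(4).tolist(),"sides",np.linalg.norm(B-np.roll(B,-1,0),axis=1).round(4))
# box front edge in wrist views: bottom corners -> left/right silhouettes
l=cyl([(239+95/5,185+45),(320+75/5,180+45)]);r=cyl([(239+315/5,185+45),(320+313/5,180+45)]);print("box l r",l,r,np.linalg.norm(l-r))
manip.gripper_to(.031);p=status.current_ee_pos();manip.move_straight([p[0],p[1],.13],.15);manip.gripper_to(.088)
th=.052;uy=[-np.sin(th),np.cos(th),0];q=quat(toolR([0,0,-1],uy));w=[]
for x in[[.42,.27,.2],[.49,.33,.22]]:
    manip.reach(x,q);manip.hold(.2);w.append(cams.capture("wrist"))
pickle.dump(w,open("jar.pkl","wb"));cv2.imwrite("pics/jars.png",cv2.resize(np.hstack([c["img"] for c in w]),(800,300)))
c=cams.capture("top");cv2.imwrite("pics/top2.png",c["img"]);print(status.current_t())
```

```text
lens [0.5472 0.0267 0.1734] [0.0001 0.0001]
column [ 0.5494 -0.0262] dist 0.05293451082177183 yawdir [-0.04188976  0.99912224]
[[0.5744, 0.0212, 0.1964], [0.5744, -0.0199, 0.1964], [0.5192, -0.0204, 0.1964], [0.5163, 0.019, 0.1964]] sides [0.0412 0.0553 0.0395 0.0582]
box l r [0.51792393 0.00475416] [0.57703471 0.01441753] 0.059895454756614945
15.0667
```

View pics/jars.png

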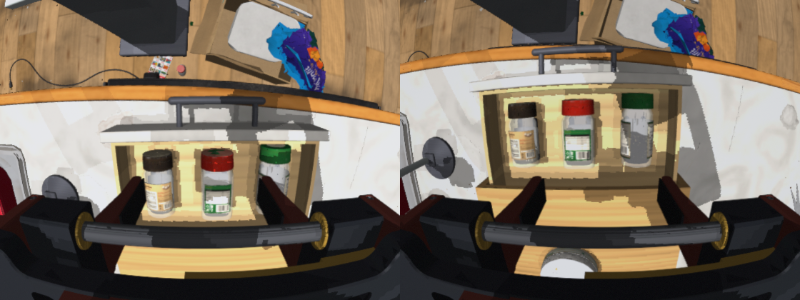

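The red jar is the middle one: lid at montage (217,160) and (577,107), green label below it. The brown jar is on the robot's right and the green one on its left. Now I'll triangulate the lid and label, the jar axis and the camera's front edge.

Run:
```python
from h import *
import pickle
w=pickle.load(open("jar.pkl","rb"))
K=[]
for c,(x0,x1,y0,y1) in zip(w,[(270,340,195,315),(215,280,125,240)]):
    h=cv2.cvtColor(c["img"],cv2.COLOR_BGR2HSV);roi=np.zeros(h.shape[:2],np.uint8);roi[y0:y1,x0:x1]=255
    red=(cv2.inRange(h,(0,120,50),(8,255,255))|cv2.inRange(h,(172,120,50),(180,255,255)))&roi
    gr=cv2.inRange(h,(40,80,40),(95,255,255))&roi
    d=[]
    for m in(red,gr):
        cn=max(cv2.findContours(m,0,2)[0],key=cv2.contourArea);r=cv2.minAreaRect(cn);b=cv2.boundingRect(cn);d.append((r[0],b))
        b4=sorted(cv2.boxPoints(r).tolist());print(np.round(r[0],1),b,np.round(b4,0).tolist(),cv2.contourArea(cn));d[-1]+=(b4,)
    K.append(d)
for i,n in enumerate(["lid","label"]):
    print(n,[np.round(z,4) for z in cross([ray(w[k],*K[k][i][0],True) for k in(0,1)])])
    for z in ((.055,.072) if i==0 else (.074,)):
        print([onplane(w[k],*K[k][i][0],z,True).round(4).tolist() for k in(0,1)])
        for k in (0,1):
            x,y,a,b=K[k][i][1];print("  L/R/front/back",[onplane(w[k],*p,z,True)[:2].round(4).tolist() for p in((x,y+b/2),(x+a,y+b/2),(x+a/2,y),(x+a/2,y+b))])
t=cv2.cvtColor(cv2.imread("pics/top0.png"),cv2.COLOR_BGR2GRAY).astype(float);c=cams.capture("top")
pts=[]
for r in range(206,227):
    g=np.diff(t[r,344:362]);k=int(np.argmax(g));
    if 0<k<len(g)-1:
        s=.5*(g[k-1]-g[k+1])/(g[k-1]-2*g[k]+g[k+1]);pts.append((344.5+k+s,r))
print(np.round([p[0] for p in pts],1).tolist())
P=np.array([onplane(c,u,v,.196)[:2] for u,v in pts]);f=np.polyfit(P[:,0],P[:,1],1);res=P[:,1]-np.polyval(f,P[:,0]);ok=abs(res)<.0025
f=np.polyfit(P[ok,0],P[ok,1],1);print("front edge y slope",f,ok.sum(),"y at .546",np.polyval(f,.546))
print("barrel tip y",onplane(c,200+586/4,130+345/4,.173))
```

```text
[304.  225.3] (282, 210, 45, 31) [[280.0, 213.0], [283.0, 241.0], [326.0, 209.0], [328.0, 238.0]] 923.0
[305.  262.5] (287, 259, 37, 8) [[287.0, 259.0], [287.0, 266.0], [323.0, 259.0], [323.0, 266.0]] 187.5
[249. 150.] (227, 139, 45, 23) [[227.0, 139.0], [227.0, 161.0], [271.0, 139.0], [271.0, 161.0]] 896.5
[248.  190.5] (230, 182, 37, 18) [[230.0, 182.0], [230.0, 199.0], [266.0, 182.0], [266.0, 199.0]] 199.5
lid [array([0.4402, 0.2928, 0.0569]), array([0.0004, 0.0004])]
[[0.4411, 0.2926, 0.055], [0.4401, 0.293, 0.055]]
  L/R/front/back [[0.4424, 0.2709], [0.4401, 0.3156], [0.4254, 0.292], [0.4576, 0.2943]]
  L/R/front/back [[0.4414, 0.2706], [0.4396, 0.316], [0.4289, 0.293], [0.4522, 0.2939]]
[[0.4358, 0.2911, 0.072], [0.4387, 0.2946, 0.072]]
  L/R/front/back [[0.437, 0.2706], [0.4349, 0.3128], [0.421, 0.2905], [0.4514, 0.2927]]
  L/R/front/back [[0.4399, 0.2734], [0.4382, 0.3165], [0.4282, 0.2947], [0.4503, 0.2955]]
label [array([0.4795, 0.295 , 0.0611]), array([0.0014, 0.0014])]
[[0.4728, 0.2947, 0.074], [0.4778, 0.2952, 0.074]]
  L/R/front/back [[0.4742, 0.2774], [0.4725, 0.3133], [0.4691, 0.2949], [0.4776, 0.2956]]
  L/R/front/back [[0.4791, 0.2776], [0.4774, 0.3136], [0.4694, 0.2954], [0.4872, 0.2959]]
[353.1, 353.0, 353.2, 353.2, 353.1, 353.2, 353.3, 353.4, 353.6, 353.7, 353.7, 353.7, 353.7, 353.7, 353.8, 353.8, 354.0, 354.1, 354.4, 354.5, 354.7]
front edge y slope [0.0333481  0.00266709] 21 y at .546 0.020875150753337176
barrel tip y [0.54607924 0.03373391 0.173     ]
```

Everything is consistent: lid ≈45 mm across at axis height ≈0.053, jar yaw ≈0.054, camera view direction ≈(-0.037, 1). I'll grasp the jar, lift it and check.

Run:
```python
from h import *
import pickle
o=pickle.load(open("look2.pkl","rb"));l=pickle.load(open("look.pkl","rb"))
for c,u,v in[(o[0],279.4,228.8),(o[1],361.6,218.5),(l[1],296.9,355.8)]:
    p,d=ray(c,u,v,True);print("lens at y=.032",(p+d*(.032-p[1])/d[1]).round(4))
th=.054;uy=[-np.sin(th),np.cos(th),0];q=quat(toolR([0,0,-1],uy));g=np.array([.482,.2951])
manip.gripper_to(.064);manip.reach([*g,.13],q);manip.move_straight([*g,.033],.1)
f0=status.current_ft_force();print("f down",f0);manip.gripper_to(.03,28);manip.hold(.2)
print("gap",status.current_finger_gap(),status.current_finger_force(),status.current_ft_force())
manip.move_straight([*g,.19],.1);manip.hold(.2);print("gap",status.current_finger_gap(),status.current_ft_force(),status.current_t())
ims=[cams.capture(n)["img"] for n in("wrist","scene")]
cv2.imwrite("pics/lift.png",cv2.resize(np.hstack(ims),(800,300)))
```

```text
lens at y=.032 [0.5472 0.032  0.1753]
lens at y=.032 [0.5457 0.032  0.1753]
lens at y=.032 [0.5471 0.032  0.1749]
f down [-0.55662748  0.73084085  0.08031597]
gap 0.04539749814389749 27.969469386398487 [-1.06414920e-01 -1.96675095e-03  5.69528178e+00]
gap 0.04544003654263221 [ 0.2610605   0.03184126 -1.4652271 ] 19.8333
```

View pics/lift.png

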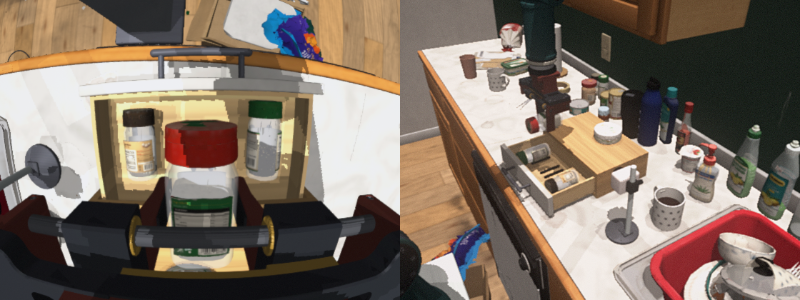

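The jar is held (gap 45.4 mm) and the other two are still lying in the drawer. The picture budget is spent, so from here I check by numbers, starting with the held jar's tilt from the lid outline in the wrist view.

```bash
cat >> h.py <<'E'
def proj(c,p,fish):
    x=rot(c["orientation"]).inv().apply(np.array(p)-c["origin"]);r=np.hypot(x[0],x[1])
    k=np.arctan2(r,x[2])/r if fish else 1/x[2]
    return [c["cx"]+c["fx"]*x[0]*k,c["cy"]+c["fy"]*x[1]*k]
def redblob(c,near,rad):
    h=cv2.cvtColor(c["img"],cv2.COLOR_BGR2HSV);m=cv2.inRange(h,(0,120,40),(8,255,255))|cv2.inRange(h,(172,120,40),(180,255,255))
    k=np.zeros_like(m);cv2.circle(k,tuple(int(a) for a in near),rad,255,-1);m&=k
    cn=max(cv2.findContours(m,0,2)[0],key=cv2.contourArea);x,y,w,h=cv2.boundingRect(cn);return [x,y,x+w,y+h],cv2.contourArea(cn),cn
def lidbox(c,fish,d,dz,pitch,L=.017):
    "expected bounding box of the lid, grasp d from base, axis dz along tool z from grasp point, pitch>0 lid up"
    T=rot(status.current_tool_rot());P=np.array(status.current_ee_pos());a=np.linspace(0,6.283,73);q=[]
    ax=np.array([np.cos(pitch),0,-np.sin(pitch)]);n=np.array([np.sin(pitch),0,np.cos(pitch)])
    for s in(.097,.097-L):
        for t in a:q.append(proj(c,P+T.apply(np.array([0,0,-.019+dz])+ax*(s-d)+.0225*(np.cos(t)*n+np.sin(t)*np.array([0,1,0]))),fish))
    q=np.array(q);return np.r_[q.min(0),q.max(0)].round(1).tolist()
E
python3 - <<'E'
from h import *
w=cams.capture("wrist");s=cams.capture("scene");T=rot(status.current_tool_rot());P=status.current_ee_pos()
for c,f,r in((w,True,85),(s,False,18)):
    n=proj(c,P+T.apply([.045,0,-.019]),f);print("meas",redblob(c,n,r)[:2])
    for d,dz,p in((.043,0,0),(.043,0,.05),(.043,.003,0),(.046,0,0)):print(d,dz,p,lidbox(c,f,d,dz,p))
E
```

```text
meas ([231, 175, 333, 235], 5090.5)
0.043 0 0 [231.9, 166.0, 334.2, 224.5]
0.043 0 0.05 [231.0, 164.6, 335.2, 228.8]
0.043 0.003 0 [232.9, 165.3, 333.2, 222.2]
0.046 0 0 [232.1, 171.9, 334.0, 231.8]
meas ([180, 164, 194, 185], 157.5)
0.043 0 0 [173.3, 163.5, 191.6, 187.9]
0.043 0 0.05 [173.3, 162.6, 191.5, 186.8]
0.043 0.003 0 [173.5, 164.9, 191.7, 189.2]
0.046 0 0 [174.7, 163.1, 193.0, 187.4]
```

The lid outline matches a level jar held 47.5 mm from its base, with dz≈0. Now I'll move to the show pose.

Run:
```python
from h import *
L=np.array([.5467,.032,.1752]);a=.037;v=np.array([-np.sin(a),np.cos(a),0]);d=.0475
q=quat(toolR([0,0,-1],[np.cos(a),np.sin(a),0]))
G=L+(.08+d)*v; tcp=G-[0,0,.019]
manip.reach(tcp+.06*v+[0,0,.03],q);manip.move_straight(tcp+.06*v,.1);manip.move_straight(tcp,.08);manip.hold(.5)
print(status.current_t(),status.current_ee_pos(),tcp,status.current_finger_gap(),status.current_ft_force())
T=rot(status.current_tool_rot());P=np.array(status.current_ee_pos());print("tool y,z",T.apply([0,1,0]).round(4),T.apply([0,0,1]).round(4))
for n,f,r in(("wrist",True,85),("scene",False,20),("top",False,22)):
    c=cams.capture(n);cv2.imwrite(f"pics/show_{n}.png",c["img"])
    try:print(n,redblob(c,proj(c,P+T.apply([.042,0,-.019]),f),r)[:2],lidbox(c,f,d,0,0),"lens px",np.round(proj(c,L,f),1))
    except Exception as e:print(n,"no red",e)
# bystanders: compare top pictures
t0=cv2.imread("pics/top2.png");t1=cv2.imread("pics/show_top.png")
for nm,(x0,x1,y0,y1) in dict(mug=(335,384,145,188),pot=(215,260,140,183),cam=(340,384,198,240),drawer=(165,305,225,300)).items():
    print(nm,cv2.absdiff(t0,t1)[y0:y1,x0:x1].mean().round(2))
```

```text
23.1667 [0.54194966 0.15956634 0.15616667] [0.54198358 0.15941274 0.1562    ] 0.04535075997447129 [ 0.1892543  -0.05629429 -1.51224378]
tool y,z [ 0.9993  0.0373 -0.    ] [-0. -0. -1.]
wrist ([231, 175, 333, 234], 5077.0) [230.6, 174.0, 332.2, 234.5] lens px [281.3 436.4]
scene ([239, 191, 248, 208], 54.5) [239.5, 185.2, 263.4, 209.4] lens px [302.8 241.3]
top no red max() iterable argument is empty
mug 1.87
pot 10.35
cam 9.41
drawer 70.87
```

The show pose is reached; the arm's pose and the lid outline both match. Last check before handing in: the drawer and the other two jars.

Run:
```python
from h import *
c=cams.capture("top");h=cv2.cvtColor(c["img"],cv2.COLOR_BGR2HSV);s=cams.capture("scene")
H=np.array([.3574,.2873,.054]);ux=np.array([np.cos(.054),np.sin(.054),0]);uy=np.array([-ux[1],ux[0],0])
u,v=proj(c,H,False);print("handle px",u,v,[int(x) for x in h[int(v)-10:int(v)+11,int(u)+8,2]])
F=H+.134*ux
for n,sg in(("green",1),("brown",-1)):
    for dx in(-.055,-.02):
        p=F+sg*.085*uy+dx*ux+[0,0,.012];a,b=proj(c,p,False);print(n,dx,h[int(round(b))-1:int(round(b))+2,int(round(a))-1:int(round(a))+2].reshape(-1,3).mean(0).round(0))
m=cv2.inRange(c["img"],(170,170,170),(255,255,255))
for f in("top0","top2","show_top"):
    g=cv2.imread(f"pics/{f}.png");hh=cv2.cvtColor(g,cv2.COLOR_BGR2HSV);m=((hh[...,1]<60)&(hh[...,2]>120)).astype(np.uint8);k=np.zeros_like(m);k[141:183,217:259]=1
    M=cv2.moments(m&k,True);print(f,"pot",M["m00"],M["m10"]/max(1,M["m00"]),M["m01"]/max(1,M["m00"]))
```

```text
handle px 242.04762298349254 296.3704919030855 [150, 150, 151, 150, 135, 112, 104, 88, 63, 71, 73, 65, 84, 98, 82, 56, 89, 153, 188, 192, 191]
green -0.055 [ 66. 160. 132.]
green -0.02 [109.  12. 200.]
brown -0.055 [ 93. 124. 106.]
brown -0.02 [ 93. 124. 107.]
top0 pot 1165.0 236.1648068669528 159.8489270386266
top2 pot 1174.0 236.15758091993186 159.89608177172062
show_top pot 1154.0 236.10398613518197 159.56065857885616
```

```bash
python3 -c "
from h import *
print(status.current_t(),status.current_finger_gap());print(ticket.close_job())"
```

```text
23.4167 0.04565126354249344
the job is handed in; nothing more can be done
None
```

I handed the job in at 23.4 s of the 58 s allowed, with the drawer out at its stop and the red jar held level, its base facing the lens from about 8 cm (lens distance measured to within about 5 mm); the pot had not moved, and the other two jars were last seen lying in the drawer just after the lift, though the arm hid the brown one from the top camera at the end.

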